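Line up the capacitor bank by height

TASK

Build up the capacitor bank: stand the four loose capacitors upright on the four pads of the mounting rail, one to a pad and well centred, in order of height, with the shortest next to the red post and rising to the tallest next to the black post. Never tip a capacitor over, and leave all four standing still.

Things in the scene. Friction and masses are not known exactly. Their poses are not given: they have to be found in the camera images.
- cap_white_mid (a point): Motor capacitor, loose, the shortest of four: an upright round aluminium can 36 mm in diameter with a paper label, a white band and a white top carrying two small brass tabs. 52 mm tall in all, of which the can is 42 mm and the tabs the top 10 mm. The point is on its axis, half-way up (26 mm above its underside); z is its axis, up. Stands on the table, z = 0, at the start.
- cap_yellow_mid (a point): Motor capacitor, loose, the second shortest of four: an upright round aluminium can 40 mm in diameter with a paper label, a yellow band and a yellow top carrying two small brass tabs. 68 mm tall in all, of which the can is 58 mm and the tabs the top 10 mm. The point is on its axis, half-way up (34 mm above its underside); z is its axis, up. Stands on the table, z = 0, at the start.
- cap_green_mid (a point): Motor capacitor, loose, the second tallest of four: an upright round aluminium can 45 mm in diameter with a paper label, a green band and a green top carrying two small brass tabs. 84 mm tall in all, of which the can is 74 mm and the tabs the top 10 mm. The point is on its axis, half-way up (42 mm above its underside); z is its axis, up. Stands on the table, z = 0, at the start.
- cap_blue_mid (a point): Motor capacitor, loose, the tallest of four: an upright round aluminium can 50 mm in diameter with a paper label, a blue band and a blue top carrying two small brass tabs. 100 mm tall in all, of which the can is 90 mm and the tabs the top 10 mm. The point is on its axis, half-way up (50 mm above its underside); z is its axis, up. Stands on the table, z = 0, at the start.
- pad_a (a point): Round black rubber pad, 64 mm in diameter, with an orange ring, fixed on the grey mounting rail; one of four alike, 85 mm apart in a straight row, a-b-c-d from the -y end to the +y end; this is the first (next to the rail end on its -y side). The point is the centre of its flat top, 12 mm above the table; y runs along the rail towards pad d, x across it, z up. The rail plate is 76 mm wide, 450 mm long and 6 mm thick.
- pad_b (a point): Round black rubber pad, 64 mm in diameter, with an orange ring, fixed on the grey mounting rail; one of four alike, 85 mm apart in a straight row, a-b-c-d from the -y end to the +y end; this is the second. The point is the centre of its flat top, 12 mm above the table; y runs along the rail towards pad d, x across it, z up. The rail plate is 76 mm wide, 450 mm long and 6 mm thick.
- pad_c (a point): Round black rubber pad, 64 mm in diameter, with an orange ring, fixed on the grey mounting rail; one of four alike, 85 mm apart in a straight row, a-b-c-d from the -y end to the +y end; this is the third. The point is the centre of its flat top, 12 mm above the table; y runs along the rail towards pad d, x across it, z up. The rail plate is 76 mm wide, 450 mm long and 6 mm thick.
- pad_d (a point): Round black rubber pad, 64 mm in diameter, with an orange ring, fixed on the grey mounting rail; one of four alike, 85 mm apart in a straight row, a-b-c-d from the -y end to the +y end; this is the last (next to the rail end on its +y side). The point is the centre of its flat top, 12 mm above the table; y runs along the rail towards pad d, x across it, z up. The rail plate is 76 mm wide, 450 mm long and 6 mm thick.
- post_red_top (a point): Fixed red plastic binding post, 28 mm in diameter and 45 mm tall, standing on one end of the rail, 62 mm beyond the centre of the outermost pad in line with the pads; which end has the red and which the black one varies. The point is the middle of its top, 51 mm above the table.
- post_black_top (a point): Fixed black plastic binding post, 28 mm in diameter and 45 mm tall, standing on one end of the rail, 62 mm beyond the centre of the outermost pad in line with the pads; which end has the red and which the black one varies. The point is the middle of its top, 51 mm above the table.
There are look-alikes about, which are no part of the job. What is shaped like the part that bears cap_white_mid but purple is not meant.

How it is judged:
At the end, for the whole second after the job is handed in: Each capacitor stands at rest on its own pad, its axis within 12 mm of the pad's centre and within 0.1 rad of vertical, its underside on the pad (height within 5 mm); counted from the red post to the black one they are white, yellow, green, blue (52, 68, 84, 100 mm tall) (((horizontal distance between post_red_top and pad_a below 0.1 m and horizontal distance between cap_white_mid and pad_a below 0.012 m and z of cap_white_mid in the frame of pad_a between 0.021 and 0.031 m and horizontal distance between cap_yellow_mid and pad_b below 0.012 m and z of cap_yellow_mid in the frame of pad_b between 0.029 and 0.039 m and horizontal distance between cap_green_mid and pad_c below 0.012 m and z of cap_green_mid in the frame of pad_c between 0.037 and 0.047 m and horizontal distance between cap_blue_mid and pad_d below 0.012 m and z of cap_blue_mid in the frame of pad_d between 0.045 and 0.055 m) or (horizontal distance between post_red_top and pad_d below 0.1 m and horizontal distance between cap_white_mid and pad_d below 0.012 m and z of cap_white_mid in the frame of pad_d between 0.021 and 0.031 m and horizontal distance between cap_yellow_mid and pad_c below 0.012 m and z of cap_yellow_mid in the frame of pad_c between 0.029 and 0.039 m and horizontal distance between cap_green_mid and pad_b below 0.012 m and z of cap_green_mid in the frame of pad_b between 0.037 and 0.047 m and horizontal distance between cap_blue_mid and pad_a below 0.012 m and z of cap_blue_mid in the frame of pad_a between 0.045 and 0.055 m)) and angle between each of cap_white_mid, cap_yellow_mid, cap_green_mid, cap_blue_mid's own z axis and vertical below 0.1 rad and linear speed of each of cap_white, cap_yellow, cap_green, cap_blue below 0.02 m/s and angular speed of each of cap_white, cap_yellow, cap_green, cap_blue below 0.2 rad/s); the robot touches nothing.
It fails at once if the white-topped capacitor is tipped over (beyond about 57 degrees) (angle between cap_white_mid's own z axis and vertical above 1 rad).
It fails at once if the yellow-topped capacitor is tipped over (beyond about 57 degrees) (angle between cap_yellow_mid's own z axis and vertical above 1 rad).
It fails at once if the green-topped capacitor is tipped over (beyond about 57 degrees) (angle between cap_green_mid's own z axis and vertical above 1 rad).
It fails at once if the blue-topped capacitor is tipped over (beyond about 57 degrees) (angle between cap_blue_mid's own z axis and vertical above 1 rad).
It also fails if it takes over 96 s, if anything falls off the work surface, if the arm or the gripper's body presses on something with over 40 N, if the wrist force passes 120 N, or if a joint passes its speed limit or range.

ROBOT

A 7-joint arm with a two-finger parallel gripper is mounted at the origin on the work surface. World frame = base frame: x ahead of the robot, y to its left, z up, the work surface at z = 0. Lengths are in m, angles in rad, forces in N, time in s.
With the tool pointing down it reaches from about 0.4 to 0.85 m from the base axis. Payload 4.5 kg.
Tool frame: the origin (TCP) lies on the centre line of the jaws, within the pads' length; the fingertips stand 25 mm ahead of it and the grasp point (between the pads) lies 6 mm ahead of it; z points along the fingers, y is the direction in which the jaws open and shut (so a half turn about z gives the same grasp; the last joint's range is limited). The gripper opens to 88 mm and grips with 3 to 60 N. Pads are 18 mm wide; open, the fingers measure 123 mm over their backs; the gripper's body (75 mm by 187 mm) begins 45 mm behind the grasp point.
Start: joints at [-1.302, 0.689, -0.195, 1.565, 0.157, 0.902, -0.215], TCP at [0.145, 0.608, 0.264] pointing down, gripper open.
Joint ranges: [-3.01, 3.01], [-0.46, 2.08], [-1.47, 1.51], [0.13, 2.56], [-1, 4.14], [0.04, 2.09], [-2.66, 2.66]. Speed limits (rad/s): [2.57, 2.57, 3.14, 3.14, 3.14, 3.14, 3.14].

INTERFACE

Orientations are given as a 3x3 rotation matrix whose columns are the frame's x, y, z axes.
In Python, from cell import sensors, cams, ticket gives the robot as it stands.
- The arm moves only by the tool jog_arm, never from a script. Its argument "increments" is text: rows parted by semicolons, each of 7 numbers parted by spaces: the turn, a rotation vector about the tool's x, y, z in rad, then the shift along the tool's x, y, z in mm, then the finger opening in mm, from 0 to 88.1. In form: ax ay az tx ty tz grip; .... A call has 1 to 5 rows; each row shifts and turns the commanded pose from where the row before left it, along the tool's axes as they then stand; what a row does not reach is not made up. A row lasts 1/8 s, in which the tool goes at most 62.5 mm and 10.7 degrees, less where a joint would pass 70% of its speed; a pose out of reach is approached as far as the arm can. A call is refused whole if a number of a shift passes 62.5 or a number of a turn 0.188, either way. A call with a gripper value outside its range is refused whole. The fingers move at their own pace and stop on an object; the grip force is fixed at half the most. Time passes only in rows, so rows that do not move let the fingers close. It gives the time, the measured TCP pose, the force and the opening at its end, in the units of the state.
- sensors.get_state(): the state, without advancing time (a new reading comes with each control period).
- cams.camera(name): name is "scene" or "top" or "wrist"; returns (picture, depth): 420x560x3 uint8, red, green, blue; 420x560 float32, m along the optical axis (not along the pixel's ray), 0 where there is no reading.
- cams.camera_params(name): a dict with "mtx" (3x3 intrinsics, pixels), "eye" and "orientation" of the camera in the world. Camera axes: x right, y down, z forward; pixel columns grow to the right and rows downward; lengths in m; the calibration is good to about 2 mm. A picture is of the moment at which its call begins: read the wrist's pose just before it. camera_params takes no time and is no camera call; for the wrist camera it gives the pose at the moment of the call.
- ticket.close_job(): hands the job in, once; it reports no verdict.
Trained networks look in the newest picture that a camera, given by its name, has taken for a name from the list of things; names that differ only in an ending like _2 or _b are one class to them, and where a whole thing is asked for, a point or a joint stands for the part that bears it (a point fixed in the world has none). Each returns a list of dicts, best first, with "p" (0 to 1); they miss things now and then, are a little off and sometimes report something else, mostly with a low value. They report only what shows in the picture. A call takes as long as a camera call. They do not tell look-alikes from the thing itself.
- cams.spot_in(camera, target): "xy" ([column, row] in pixels, amid what is visible of it).
The state is a dict: "clock": time; "joints": joint angles; "joint_vel": joint speeds; "joint_efforts": joint torques, N m; "tool_pos": TCP position; "ee_rot": TCP orientation; "force": force on the tool from outside, world axes, zero at the start; "ft_torque": the same for the moment, N m; "grip_width": opening from 0.0 (shut) to 1.0 (fully open).
Only numpy, scipy, OpenCV 4.12 (cv2) and the standard library are available. Lean on these libraries where they do the work, as an engineer would, in place of code of your own. Each camera call takes 0.05 s, during which the arm holds its last target. There are 200 camera calls.

## Working session

There is one attempt and no reset: what is moved stays moved. The work goes in short steps, Python scripts to look and compute and a tool call to move; the robot and the scene stay as the last step left them, time stands still between calls to the robot, and variables do not carry over. Pictures are saved under pics/ and viewed, about 12 in all and at most 16, crops included, and the job is handed in when it is done.

Besides the shell and the picture viewer there is one more tool, called after ">>>" as name(argument=value, ...) on one line, values as JSON. jog_arm: Moves the arm, as the interface text tells. Its arguments: {"type":"object","properties":{"increments":{"type":"string"}},"required":["increments"]}

```bash
mkdir -p pics; cat > h.py <<'E'
import numpy as np, cv2
from cell import sensors, cams, ticket
def pt(P,d,u,v,r=2):
    u,v=int(round(u)),int(round(v)); w=d[max(0,v-r):v+r+1,max(0,u-r):u+r+1]; w=w[w>0]
    z=np.median(w) if w.size else np.nan
    return np.array(P['eye'])+np.array(P['orientation'])@(z*np.linalg.inv(P['mtx'])@[u,v,1])
def grab(n):
    P=cams.camera_params(n); im,d=cams.camera(n); return P,im,d
def save(im,f): cv2.imwrite('pics/'+f,cv2.cvtColor(im,cv2.COLOR_RGB2BGR))
def st():
    s=sensors.get_state(); print(s['clock'],np.round(s['tool_pos'],4),np.round(s['ee_rot'],3).tolist(),np.round(s['force'],1),s['grip_width'],np.round(s['joints'],2)); return s
E
python3 - <<'E'
from h import *
np.set_printoptions(precision=3,suppress=True)
st()
for n in ['top','scene']:
    P,im,d=grab(n); save(im,n+'0.png'); print(n,P['eye'],P['orientation'])
    for t in ['cap_white_mid','cap_yellow_mid','cap_green_mid','cap_blue_mid','pad_a','post_red_top','post_black_top']:
        for r in cams.spot_in(n,t)[:5]: print(t,round(r['p'],2),np.round(r['xy']),pt(P,d,*r['xy']))
E
```

```text
0.0 [0.145 0.607 0.263] [[-0.973, 0.233, -0.0], [0.233, 0.973, -0.002], [-0.0, -0.002, -1.0]] [-0.8 -0.1 -0.1] 0.999226558268209 [-1.3   0.69 -0.19  1.57  0.16  0.9  -0.22]
top [ 0.415 -0.016  1.042] [[-0.013 -0.993  0.12 ]
 [-1.     0.014  0.004]
 [-0.005 -0.12  -0.993]]
cap_white_mid 0.88 [239. 312.] [0.341 0.082 0.043]
cap_white_mid 0.79 [197. 280.] [0.404 0.164 0.044]
cap_white_mid 0.68 [243. 262.] [0.438 0.074 0.044]
cap_yellow_mid 0.8 [319. 264.] [ 0.431 -0.074  0.059]
cap_yellow_mid 0.4 [240. 261.] [0.44  0.08  0.044]
cap_green_mid 0.77 [157. 243.] [0.475 0.235 0.075]
cap_blue_mid 0.78 [418. 246.] [ 0.462 -0.258  0.092]
pad_a 0.96 [278. 176.] [0.614 0.004 0.013]
pad_a 0.96 [240. 181.] [0.605 0.082 0.013]
pad_a 0.91 [362. 158.] [ 0.65  -0.171  0.012]
pad_a 0.91 [320. 165.] [ 0.636 -0.083  0.013]
post_red_top 0.74 [211. 185.] [0.592 0.138 0.043]
post_black_top 0.74 [389. 153.] [ 0.652 -0.221  0.044]
scene [1.028 0.068 0.755] [[-0.18   0.775 -0.606]
 [ 0.983  0.154 -0.095]
 [ 0.02  -0.613 -0.79 ]]
cap_white_mid 0.87 [372. 202.] [0.425 0.165 0.037]
cap_white_mid 0.65 [329. 209.] [0.459 0.079 0.034]
cap_white_mid 0.62 [330. 173.] [0.357 0.07  0.033]
cap_yellow_mid 0.96 [260. 188.] [ 0.447 -0.069  0.053]
cap_yellow_mid 0.35 [188. 276.] [ 0.654 -0.165  0.011]
cap_green_mid 0.86 [408. 226.] [0.495 0.234 0.065]
cap_blue_mid 0.76 [168. 182.] [ 0.483 -0.253  0.071]
pad_a 0.97 [276. 274.] [ 0.618 -0.002  0.013]
pad_a 0.92 [188. 276.] [ 0.654 -0.165  0.011]
pad_a 0.9 [320. 276.] [0.606 0.081 0.012]
pad_a 0.88 [234. 273.] [ 0.631 -0.081  0.012]
pad_a 0.71 [257. 188.] [ 0.45  -0.075  0.055]
post_red_top 0.86 [356. 273.] [0.605 0.145 0.043]
post_red_top 0.16 [232. 269.] [ 0.623 -0.087  0.012]
post_black_top 0.52 [153. 267.] [ 0.663 -0.225  0.042]
```

```bash
python3 - <<'E'
import cv2
a=cv2.imread('pics/top0.png')
c=a[120:360,120:460]; cv2.imwrite('pics/top0c.png',cv2.resize(c,None,fx=2.3,fy=2.3,interpolation=cv2.INTER_CUBIC))
E
```

```text
(no output)
```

View pics/top0c.png

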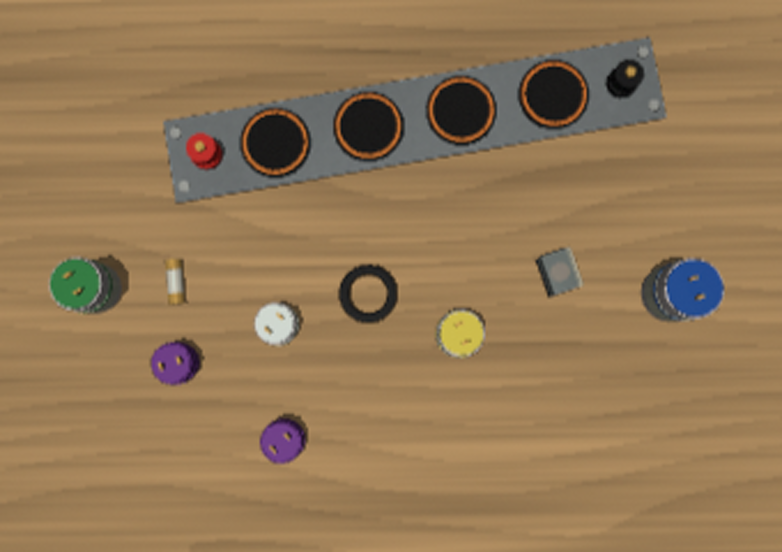

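View pics/scene0.png

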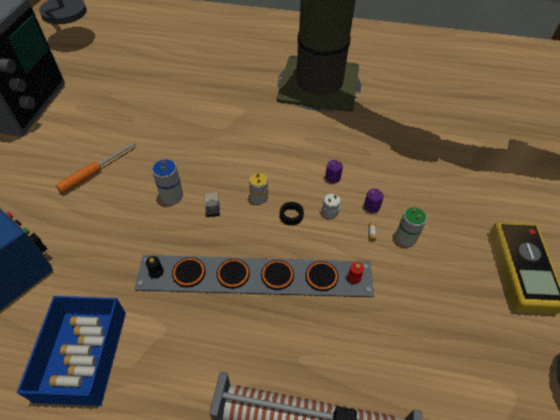

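The only look-alikes are the two purple cans, at top-view pixels (197,280) and (243,312). The white one at about (240,261) has the white top and is the one meant. Red post is at pad d (+y), so white→d, yellow→c, green→b, blue→a. Next I refine the centres.

```bash
cat > m.py <<'E'
from h import *
np.set_printoptions(precision=4,suppress=True)
def cloud(P,d):
    v,u=np.mgrid[:420,:560]; q=np.stack([u,v,np.ones_like(u)],-1)@np.linalg.inv(P['mtx']).T*d[...,None]
    return q@np.array(P['orientation']).T+P['eye']
GUESS=dict(white=(.445,.077,.042,.018),yellow=(.437,-.073,.058,.02),green=(.48,.235,.074,.0225),blue=(.468,-.257,.09,.025))
PADS=dict(a=(.65,-.17),b=(.636,-.083),c=(.615,.001),d=(.605,.082))
def top(X,im,x,y,z,r):
    m=(np.hypot(X[...,0]-x,X[...,1]-y)<r+.022)&(abs(X[...,2]-z)<.005)
    p=X[m][:,:2].astype(np.float32)
    if len(p)<10: return None
    c,R=cv2.minEnclosingCircle(p); return np.r_[c,R,np.median(X[m][:,2]),p.mean(0),len(p)]
def pad(X,im,x,y):
    h=cv2.cvtColor(im,cv2.COLOR_RGB2HSV)
    m=(np.hypot(X[...,0]-x,X[...,1]-y)<.042)&(h[...,0]<20)&(h[...,1]>150)&(h[...,2]>90)&(abs(X[...,2]-.012)<.006)
    p=X[m][:,:2]
    if len(p)<10: return None
    A=np.c_[2*p,np.ones(len(p))]; s=np.linalg.lstsq(A,(p**2).sum(1),rcond=None)[0]
    return np.r_[s[:2],np.sqrt(s[2]+s[:2]@s[:2]),np.median(X[m][:,2]),len(p)]
E
python3 - <<'E'
from m import *
for n in ['top','scene']:
    P,im,d=grab(n); X=cloud(P,d)
    for k,g in GUESS.items(): print(n,k,top(X,im,*g))
    pp=[pad(X,im,*PADS[k]) for k in 'abcd']
    for k,p in zip('abcd',pp): print(n,k,p)
E
```

```text
top white [  0.4407   0.0816   0.0178   0.043    0.4407   0.0812 250.    ]
top yellow [  0.4297  -0.0765   0.0197   0.0587   0.4299  -0.0765 318.    ]
top green [  0.4742   0.2445   0.0229   0.0751   0.4747   0.2437 416.    ]
top blue [  0.4636  -0.2653   0.0251   0.0908   0.4634  -0.2646 539.    ]
top a [  0.6453  -0.1674   0.0274   0.0123 161.    ]
top b [  0.6316  -0.0836   0.0275   0.0123 164.    ]
top c [  0.6181   0.0004   0.0275   0.0129 164.    ]
top d [  0.6045   0.0842   0.0275   0.0123 164.    ]
scene white [  0.4423   0.0813   0.0181   0.0431   0.4445   0.0808 183.    ]
scene yellow [  0.432   -0.0771   0.0203   0.0589   0.4337  -0.0764 215.    ]
scene green [  0.4765   0.2438   0.0229   0.0752   0.4792   0.243  339.    ]
scene blue [  0.4637  -0.2652   0.0256   0.0907   0.4671  -0.2644 358.    ]
scene a [  0.6431  -0.1685   0.0276   0.012  189.    ]
scene b [  0.6296  -0.0843   0.0276   0.0123 188.    ]
scene c [  0.6163  -0.0004   0.0276   0.0124 190.    ]
scene d [  0.6029   0.0836   0.0276   0.0125 187.    ]
```

```bash
cat > plan.py <<'E'
import sys
from h import *
from scipy.spatial.transform import Rotation as R
# usage: plan.py x y z n : rows to reach TCP target with jaws across the rail
YAW=np.radians(9.14); c,s=np.cos(YAW),np.sin(YAW)
RT=np.array([[-s,c,0],[c,s,0],[0,0,-1]]); RT=np.c_[RT[0],RT[1],RT[2]].T.T
RT=np.column_stack([[-s,c,0],[c,s,0],[0,0,-1]])
S=st(); p=np.array(S['tool_pos']); R0=np.array(S['ee_rot'])
t=np.array([float(a) for a in sys.argv[1:4]]); n=int(sys.argv[4])
w=R.from_matrix(R0.T@RT).as_rotvec()/n; Rr=R0.copy()
for i in range(n):
    print(np.round(w,3),np.round(Rr.T@(t-p)*1000/n,1)); Rr=Rr@R.from_rotvec(w).as_matrix()
E
python3 plan.py .475 .244 .20 10
```

```text
0.9 [0.1454 0.6079 0.2638] [[-0.973, 0.233, 0.0], [0.233, 0.973, 0.0], [-0.0, 0.0, -1.0]] [ 0.4  0.1 -0. ] 0.9978612586149213 [-1.3   0.69 -0.19  1.57  0.16  0.9  -0.22]
[ 0.    -0.     0.118] [-40.5 -27.7   6.4]
[ 0.    -0.     0.118] [-43.5 -22.8   6.4]
[ 0.    -0.     0.118] [-45.9 -17.5   6.4]
[ 0.    -0.     0.118] [-47.6 -12.    6.4]
[ 0.    -0.     0.118] [-48.7  -6.3   6.4]
[ 0.    -0.     0.118] [-49.1  -0.6   6.4]
[ 0.    -0.     0.118] [-48.8   5.2   6.4]
[ 0.    -0.     0.118] [-47.9  10.9   6.4]
[ 0.    -0.     0.118] [-46.3  16.4   6.4]
[ 0.    -0.     0.118] [-44.   21.7   6.4]
```

>>> jog_arm(increments="0 0 0.118 -40.5 -27.7 6.4 88; 0 0 0.118 -43.5 -22.8 6.4 88; 0 0 0.118 -45.9 -17.5 6.4 88; 0 0 0.118 -47.6 -12 6.4 88; 0 0 0.118 -48.7 -6.3 6.4 88")

```text
clock: 1.52
tool_pos: [0.3111, 0.4249, 0.2318]
ee_rot: [[-0.676, 0.737, 0.0], [0.737, 0.676, 0.001], [0.0, 0.001, -1.0]]
force: [1.0, 0.8, -0.8]
grip_width: 0.999
```

>>> jog_arm(increments="0 0 0.118 -49.1 -0.6 6.4 88; 0 0 0.118 -48.8 5.2 6.4 88; 0 0 0.118 -47.9 10.9 6.4 88; 0 0 0.118 -46.3 16.4 6.4 88; 0 0 0.118 -44 21.7 6.4 88")

```text
clock: 2.15
tool_pos: [0.4756, 0.2425, 0.1997]
ee_rot: [[-0.152, 0.988, 0.001], [0.988, 0.152, 0.001], [0.001, 0.001, -1.0]]
force: [0.4, 1.0, 0.0]
grip_width: 0.998
```

```bash
python3 plan.py .475 .244 .12 2
```

```text
2.15 [0.4756 0.2425 0.1997] [[-0.152, 0.988, 0.001], [0.988, 0.152, 0.001], [0.001, 0.001, -1.0]] [0.4 1.  0. ] 0.9977173757445953 [-0.59  0.66  0.06  1.91 -0.07  0.57 -0.34]
[ 0.    -0.    -0.004] [ 0.8 -0.2 39.9]
[ 0.    -0.    -0.004] [ 0.8 -0.2 39.9]
```

>>> jog_arm(increments="0 0 -0.004 0.8 -0.2 36 88; 0 0 -0.004 0.8 -0.2 36 88; 0 0 0 0 0 36 88; 0 0 0 0 0 36 88; 0 0 0 0 0 0 88")

```text
clock: 2.78
tool_pos: [0.4724, 0.2444, 0.0539]
ee_rot: [[-0.164, 0.987, -0.004], [0.987, 0.164, -0.002], [-0.001, -0.004, -1.0]]
force: [-1.0, -0.7, 0.3]
grip_width: 0.999
```

>>> jog_arm(increments="0 0 0 0 0 0 40; 0 0 0 0 0 0 40; 0 0 0 0 0 0 40; 0 0 0 0 0 0 40; 0 0 0 0 0 0 40")

```text
clock: 3.4
tool_pos: [0.4745, 0.2453, 0.0562]
ee_rot: [[-0.163, 0.987, 0.002], [0.987, 0.163, 0.001], [0.001, 0.002, -1.0]]
force: [0.1, -0.3, 4.5]
grip_width: 0.502
```

>>> jog_arm(increments="0 0 0 0 0 -15 40; 0 0 0 0 0 -30 40; 0 0 0 0 0 -30 40; 0 0 0 -20 5 0 40; 0 0 0 -35 10 0 40")

```text
clock: 4.03
tool_pos: [0.4969, 0.1944, 0.1318]
ee_rot: [[-0.167, 0.986, -0.0], [0.986, 0.167, 0.002], [0.002, 0.0, -1.0]]
force: [0.9, -0.5, -3.0]
grip_width: 0.503
```

>>> jog_arm(increments="0 0 0 -42 12 0 40; 0 0 0 -42 12 0 40; 0 0 0 -42 12 0 40; 0 0 0 -42 12 0 40; 0 0 0 -42 12 0 40")

```text
clock: 4.65
tool_pos: [0.5909, -0.0056, 0.1312]
ee_rot: [[-0.163, 0.987, -0.001], [0.987, 0.163, -0.0], [0.0, -0.001, -1.0]]
force: [0.4, -0.9, -1.9]
grip_width: 0.504
```

>>> jog_arm(increments="0 0 0 -40 12 0 40; 0 0 0 -30 9 0 40; 0 0 0 -15 4 0 40; 0 0 0 0 0 0 40; 0 0 0 0 0 0 40")

```text
clock: 5.28
tool_pos: [0.6288, -0.0816, 0.1306]
ee_rot: [[-0.166, 0.986, -0.001], [0.986, 0.166, 0.002], [0.002, -0.001, -1.0]]
force: [0.4, 0.3, -2.5]
grip_width: 0.503
```

```bash
python3 plan.py .6306 -.084 .069 3
```

```text
5.275 [ 0.6288 -0.0816  0.1306] [[-0.166, 0.986, -0.001], [0.986, 0.166, 0.002], [0.002, -0.001, -1.0]] [ 0.4  0.3 -2.5] 0.5031193195810416 [ 0.09  0.87 -0.06  1.64  0.07  0.63  0.16]
[-0.    -0.001  0.002] [-0.9  0.5 20.5]
[-0.    -0.001  0.002] [-0.9  0.5 20.5]
[-0.    -0.001  0.002] [-0.9  0.5 20.5]
```

>>> jog_arm(increments="0 0 0.004 -2.6 1.4 20 40; 0 0 0 0 0 20 40; 0 0 0 0 0 14 40; 0 0 0 0 0 5 40; 0 0 0 0 0 0 40")

```text
clock: 5.9
tool_pos: [0.6312, -0.0863, 0.0712]
ee_rot: [[-0.159, 0.987, -0.001], [0.987, 0.159, 0.0], [0.0, -0.001, -1.0]]
force: [0.1, 0.4, -2.0]
grip_width: 0.501
```

```bash
python3 - <<'E'
from m import *
st()
for n in ['top','scene']:
    P,im,d=grab(n); X=cloud(P,d); h=cv2.cvtColor(im,cv2.COLOR_RGB2HSV)
    m=(np.hypot(X[...,0]-.63,X[...,1]+.084)<.06)&(X[...,2]>.07)&(X[...,2]<.12)&(h[...,0]>45)&(h[...,0]<85)&(h[...,1]>90)
    p=X[m]; print(n,len(p),p.mean(0) if len(p) else '',np.percentile(p[:,2],[5,50,95]) if len(p) else '')
    if n=='scene': save(cv2.resize(im[160:340,100:420],None,fx=2.4,fy=2.4),'g1.png')
E
```

```text
5.9 [ 0.6312 -0.0863  0.0712] [[-0.159, 0.987, -0.001], [0.987, 0.159, 0.0], [0.0, -0.001, -1.0]] [ 0.1  0.4 -2. ] 0.5011819725306321 [ 0.09  0.96 -0.05  1.65  0.08  0.53  0.15]
top 0  
scene 69 [ 0.627  -0.094   0.0905] [0.0889 0.0905 0.0922]
```

View pics/g1.png

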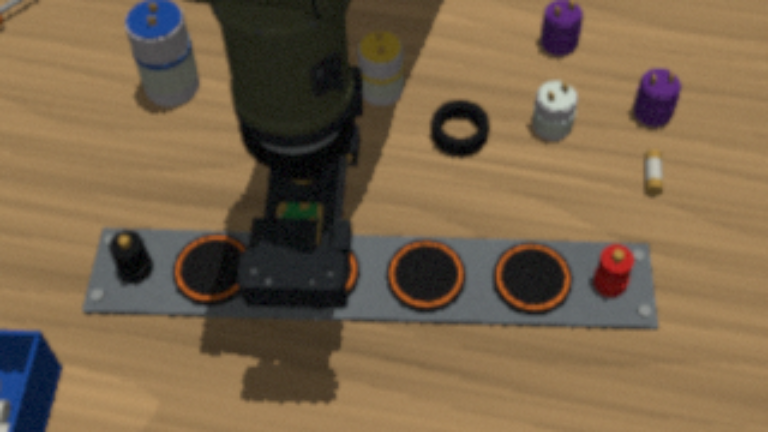

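>>> jog_arm(increments="0 0 0 2 0 0 40; 0 0 0 0 0 2 40; 0 0 0 0 0 0.7 40; 0 0 0 0 0 0 40")

```text
clock: 6.5
tool_pos: [0.631, -0.0844, 0.069]
ee_rot: [[-0.159, 0.987, -0.0], [0.987, 0.159, 0.0], [0.0, -0.0, -1.0]]
force: [0.9, -0.0, -1.2]
grip_width: 0.501
```

>>> jog_arm(increments="0 0 0 0 0 0.7 40; 0 0 0 0 0 0 40; 0 0 0 0 0 0 50; 0 0 0 0 0 0 88; 0 0 0 0 0 0 88")

```text
clock: 7.12
tool_pos: [0.6312, -0.0843, 0.0685]
ee_rot: [[-0.159, 0.987, 0.0], [0.987, 0.159, 0.0], [-0.0, 0.0, -1.0]]
force: [-0.3, 0.6, -0.3]
grip_width: 0.769
```

>>> jog_arm(increments="0 0 0 0 0 0 88; 0 0 0 0 0 -20 88; 0 0 0 0 0 -40 88; 0 0 0 0 0 -45 88; 0 0 0 0 0 -30 88")

```text
clock: 7.75
tool_pos: [0.632, -0.0845, 0.2071]
ee_rot: [[-0.159, 0.987, 0.004], [0.987, 0.159, -0.0], [-0.001, 0.004, -1.0]]
force: [-0.5, -0.2, -0.5]
grip_width: 0.999
```

```bash
python3 plan.py .4636 -.2652 .20 5
```

```text
7.75 [ 0.632  -0.0845  0.2071] [[-0.159, 0.987, 0.004], [0.987, 0.159, -0.0], [-0.001, 0.004, -1.0]] [-0.5 -0.2 -0.5] 0.999330587580336 [ 0.09  0.77 -0.06  1.59  0.06  0.78  0.17]
[0.001 0.    0.   ] [-30.3 -39.    1.3]
[0.001 0.    0.   ] [-30.3 -39.    1.3]
[0.001 0.    0.   ] [-30.3 -39.    1.3]
[0.001 0.    0.   ] [-30.3 -39.    1.4]
[0.001 0.    0.   ] [-30.3 -39.    1.4]
```

>>> jog_arm(increments="0 0 0 -30.3 -39 0 88; 0 0 0 -30.3 -39 0 88; 0 0 0 -30.3 -39 0 88; 0 0 0 -30.3 -39 0 88; 0 0 0 -30.3 -39 0 88")

```text
clock: 8.38
tool_pos: [0.4619, -0.2663, 0.2048]
ee_rot: [[-0.159, 0.987, 0.002], [0.987, 0.159, -0.001], [-0.001, 0.002, -1.0]]
force: [1.1, -0.7, -0.9]
grip_width: 0.999
```

>>> jog_arm(increments="0 0 0 0 0 0 88; 0 0 0 0 0 0 88")

```text
clock: 8.62
tool_pos: [0.4635, -0.2647, 0.2043]
ee_rot: [[-0.159, 0.987, 0.002], [0.987, 0.159, -0.0], [-0.0, 0.002, -1.0]]
force: [0.2, 0.5, 0.1]
grip_width: 1.0
```

```bash
python3 plan.py .4636 -.2652 .068 4; python3 - <<'E'
from m import *
P,im,d=grab('top'); X=cloud(P,d)
print('green',top(X,im,.6306,-.084,.086,.0225)); print('blue',top(X,im,*GUESS['blue']))
E
```

```text
8.625 [ 0.4635 -0.2647  0.2043] [[-0.159, 0.987, 0.002], [0.987, 0.159, -0.0], [-0.0, 0.002, -1.0]] [0.2 0.5 0.1] 1.0003707225598595 [ 0.5   0.65 -0.1   1.91  0.11  0.59  0.48]
[0.001 0.    0.   ] [-0.1 -0.1 34.1]
[0.001 0.    0.   ] [-0.1 -0.1 34.1]
[0.001 0.    0.   ] [-0.1 -0.  34.1]
[0.001 0.    0.   ] [-0.1 -0.  34.1]
green [  0.6295  -0.0848   0.0225   0.0869   0.6291  -0.0847 395.    ]
blue [  0.4636  -0.2654   0.025    0.0908   0.4629  -0.2633 504.    ]
```

>>> jog_arm(increments="0 0 0 0 0 34 88; 0 0 0 0 0 34 88; 0 0 0 0 0 34 88; 0 0 0 0 0 32 88; 0 0 0 0 0 0 88")

```text
clock: 9.3
tool_pos: [0.4628, -0.2629, 0.0677]
ee_rot: [[-0.162, 0.987, -0.003], [0.987, 0.162, 0.002], [0.003, -0.002, -1.0]]
force: [0.2, -0.1, -0.4]
grip_width: 0.994
```

>>> jog_arm(increments="0 0 0 0 0 0 44; 0 0 0 0 0 0 44; 0 0 0 0 0 0 44; 0 0 0 0 0 0 44; 0 0 0 0 0 0 44")

```text
clock: 9.93
tool_pos: [0.4633, -0.2652, 0.0699]
ee_rot: [[-0.159, 0.987, 0.002], [0.987, 0.159, -0.0], [-0.001, 0.001, -1.0]]
force: [1.4, -0.4, 5.7]
grip_width: 0.563
```

>>> jog_arm(increments="0 0 0 0 0 -10 44; 0 0 0 0 0 -25 44; 0 0 0 0 0 -30 44; 0 0 0 0 0 0 44; 0 0 0 0 0 0 44")

```text
clock: 10.55
tool_pos: [0.462, -0.2647, 0.1337]
ee_rot: [[-0.159, 0.987, -0.001], [0.987, 0.159, 0.001], [0.001, -0.001, -1.0]]
force: [-0.8, 0.6, -3.0]
grip_width: 0.561
```

```bash
python3 plan.py .6442 -.168 .135 5
```

```text
10.55 [ 0.462  -0.2647  0.1337] [[-0.159, 0.987, -0.001], [0.987, 0.159, 0.001], [0.001, -0.001, -1.0]] [-0.8  0.6 -3. ] 0.5607322879439578 [ 0.48  0.77 -0.08  1.96  0.14  0.42  0.46]
[-0. -0.  0.] [13.3 39.  -0.3]
[-0. -0.  0.] [13.3 39.  -0.3]
[-0. -0.  0.] [13.3 39.  -0.3]
[-0. -0.  0.] [13.3 39.  -0.3]
[-0. -0.  0.] [13.3 39.  -0.3]
```

>>> jog_arm(increments="0 0 0 10 25 0 44; 0 0 0 14 42 0 44; 0 0 0 14 42 0 44; 0 0 0 14 42 0 44; 0 0 0 9 28 0 44")

```text
clock: 11.18
tool_pos: [0.6307, -0.1739, 0.1323]
ee_rot: [[-0.161, 0.987, -0.002], [0.987, 0.161, 0.002], [0.002, -0.002, -1.0]]
force: [-0.3, -0.7, -2.8]
grip_width: 0.56
```

>>> jog_arm(increments="0 0 0 5.5 16 0 44; 0 0 0 0 0 0 44; 0 0 0 0 0 0 44")

```text
clock: 11.55
tool_pos: [0.6428, -0.1691, 0.133]
ee_rot: [[-0.159, 0.987, -0.003], [0.987, 0.159, -0.0], [0.0, -0.003, -1.0]]
force: [-0.1, 0.0, -2.4]
grip_width: 0.559
```

```bash
python3 plan.py .6442 -.168 .083 3
```

```text
11.55 [ 0.6428 -0.1691  0.133 ] [[-0.159, 0.987, -0.003], [0.987, 0.159, -0.0], [0.0, -0.003, -1.0]] [-0.1  0.  -2.4] 0.559483480367135 [ 0.22  0.9  -0.06  1.54  0.07  0.71  0.29]
[-0.001 -0.    -0.   ] [ 0.3  0.6 16.7]
[-0.001 -0.    -0.   ] [ 0.3  0.5 16.7]
[-0.001 -0.    -0.   ] [ 0.3  0.5 16.7]
```

>>> jog_arm(increments="0 0 0 0.8 1.6 18 44; 0 0 0 0 0 18 44; 0 0 0 0 0 9 44; 0 0 0 0 0 4 44; 0 0 0 0 0 0 44")

```text
clock: 12.18
tool_pos: [0.646, -0.1672, 0.0851]
ee_rot: [[-0.159, 0.987, -0.0], [0.987, 0.159, 0.0], [0.0, -0.0, -1.0]]
force: [0.6, 0.0, -2.3]
grip_width: 0.561
```

>>> jog_arm(increments="0 0 0 0 0 0 44; 0 0 0 0 0 0 44")

```text
clock: 12.42
tool_pos: [0.6464, -0.1673, 0.0859]
ee_rot: [[-0.159, 0.987, 0.001], [0.987, 0.159, -0.0], [-0.0, 0.001, -1.0]]
force: [0.2, -0.3, -2.9]
grip_width: 0.561
```

>>> jog_arm(increments="0 0 0 -0.5 -1.8 1.5 44; 0 0 0 0 0 1 44; 0 0 0 0 0 1 44; 0 0 0 0 0 0 44; 0 0 0 0 0 0 44")

```text
clock: 13.05
tool_pos: [0.6443, -0.168, 0.082]
ee_rot: [[-0.159, 0.987, -0.0], [0.987, 0.159, 0.0], [0.0, -0.0, -1.0]]
force: [-1.1, 0.0, 0.1]
grip_width: 0.558
```

Force has unloaded, so it is standing on the pad. Release.

>>> jog_arm(increments="0 0 0 0 0 0 54; 0 0 0 0 0 0 70; 0 0 0 0 0 0 88; 0 0 0 0 0 0 88; 0 0 0 0 0 0 88")

```text
clock: 13.68
tool_pos: [0.6444, -0.168, 0.0818]
ee_rot: [[-0.159, 0.987, -0.0], [0.987, 0.159, 0.0], [0.0, 0.0, -1.0]]
force: [0.0, -0.1, -0.4]
grip_width: 0.998
```

>>> jog_arm(increments="0 0 0 0 0 -20 88; 0 0 0 0 0 -40 88; 0 0 0 0 0 -40 88; 0 0 0 0 0 -25 88; 0 0 0 0 0 0 88")

```text
clock: 14.3
tool_pos: [0.6461, -0.1684, 0.2104]
ee_rot: [[-0.159, 0.987, 0.006], [0.987, 0.159, -0.001], [-0.002, 0.006, -1.0]]
force: [-0.0, -0.2, -1.2]
grip_width: 0.994
```

```bash
python3 plan.py .4305 -.0768 .20 6
```

```text
14.3 [ 0.6461 -0.1684  0.2104] [[-0.159, 0.987, 0.006], [0.987, 0.159, -0.001], [-0.002, 0.006, -1.0]] [-0.  -0.2 -1.2] 0.9944870307961481 [ 0.22  0.8  -0.06  1.49  0.06  0.85  0.3 ]
[0.001 0.    0.   ] [ 20.8 -33.    1.5]
[0.001 0.    0.   ] [ 20.8 -33.    1.5]
[0.001 0.    0.   ] [ 20.8 -33.    1.6]
[0.001 0.    0.   ] [ 20.8 -33.    1.6]
[0.001 0.    0.   ] [ 20.8 -33.    1.7]
[0.001 0.    0.   ] [ 20.8 -33.    1.7]
```

>>> jog_arm(increments="0.001 0 0 25 -40 1.5 88; 0.001 0 0 25 -40 1.5 88; 0.001 0 0 25 -40 1.5 88; 0.001 0 0 25 -40 1.5 88; 0.001 0 0 24.8 -38 1.5 88")

```text
clock: 14.92
tool_pos: [0.4269, -0.0758, 0.1994]
ee_rot: [[-0.159, 0.987, -0.006], [0.987, 0.159, -0.0], [0.001, -0.006, -1.0]]
force: [-0.9, 0.7, -0.6]
grip_width: 0.998
```

>>> jog_arm(increments="0 0 0 0 0 0 88; 0 0 0 0 0 0 88")

```text
clock: 15.18
tool_pos: [0.4299, -0.0765, 0.1996]
ee_rot: [[-0.159, 0.987, -0.004], [0.987, 0.159, -0.001], [-0.0, -0.004, -1.0]]
force: [0.7, -0.4, -0.1]
grip_width: 0.995
```

```bash
python3 plan.py .4305 -.0768 .042 5; python3 - <<'E'
from m import *
P,im,d=grab('top'); X=cloud(P,d)
print('green',top(X,im,.6306,-.084,.086,.0225)); print('blue',top(X,im,.6442,-.168,.102,.025))
E
```

```text
15.175 [ 0.4299 -0.0765  0.1996] [[-0.159, 0.987, -0.004], [0.987, 0.159, -0.001], [-0.0, -0.004, -1.0]] [ 0.7 -0.4 -0.1] 0.9952014903826958 [ 0.1   0.57 -0.04  2.18  0.07  0.39  0.16]
[-0.001  0.     0.   ] [-0.1  0.2 31.5]
[-0.001  0.     0.   ] [-0.1  0.2 31.5]
[-0.001  0.     0.   ] [-0.1  0.2 31.5]
[-0.001  0.     0.   ] [-0.1  0.2 31.5]
[-0.001  0.     0.   ] [-0.1  0.1 31.5]
green [  0.6295  -0.0847   0.0223   0.0869   0.6289  -0.0845 399.    ]
blue [  0.6429  -0.1684   0.025    0.1028   0.6422  -0.1678 508.    ]
```

>>> jog_arm(increments="-0.004 0 0 0 0.5 31.5 88; 0 0 0 0 0 31.5 88; 0 0 0 0 0 31.5 88; 0 0 0 0 0 31.5 88; 0 0 0 0 0 30 88")

```text
clock: 15.85
tool_pos: [0.4332, -0.0778, 0.062]
ee_rot: [[-0.158, 0.987, -0.013], [0.987, 0.158, -0.0], [0.002, -0.013, -1.0]]
force: [-0.1, -0.2, 0.0]
grip_width: 0.992
```

>>> jog_arm(increments="0 0 0 0 0 0 88; 0 0 0 0 0 0 34; 0 0 0 0 0 0 34; 0 0 0 0 0 0 34; 0 0 0 0 0 0 34")

```text
clock: 16.48
tool_pos: [0.4331, -0.0774, 0.0644]
ee_rot: [[-0.16, 0.987, -0.01], [0.987, 0.16, 0.0], [0.002, -0.01, -1.0]]
force: [0.4, 0.3, 0.4]
grip_width: 0.564
```

>>> jog_arm(increments="0 0 0 0 0 0 34; 0 0 0 0 0 0 34")

```text
clock: 16.73
tool_pos: [0.4328, -0.0775, 0.0642]
ee_rot: [[-0.16, 0.987, -0.011], [0.987, 0.16, 0.0], [0.002, -0.011, -1.0]]
force: [-0.5, -0.2, 1.7]
grip_width: 0.444
```

```bash
python3 plan.py .4305 -.0768 .042 1;python3 - <<'E'
from m import *
P,im,d=grab('scene'); save(cv2.resize(im[120:300,120:380],None,fx=3,fy=3),'y1.png')
E
```

```text
16.725 [ 0.4328 -0.0775  0.0642] [[-0.16, 0.987, -0.011], [0.987, 0.16, 0.0], [0.002, -0.011, -1.0]] [-0.5 -0.2  1.7] 0.4439833359878323 [ 0.08  0.87 -0.02  2.24  0.4   0.04 -0.17]
[-0.011 -0.002  0.001] [ 1.  -1.9 22.3]
```

View pics/y1.png

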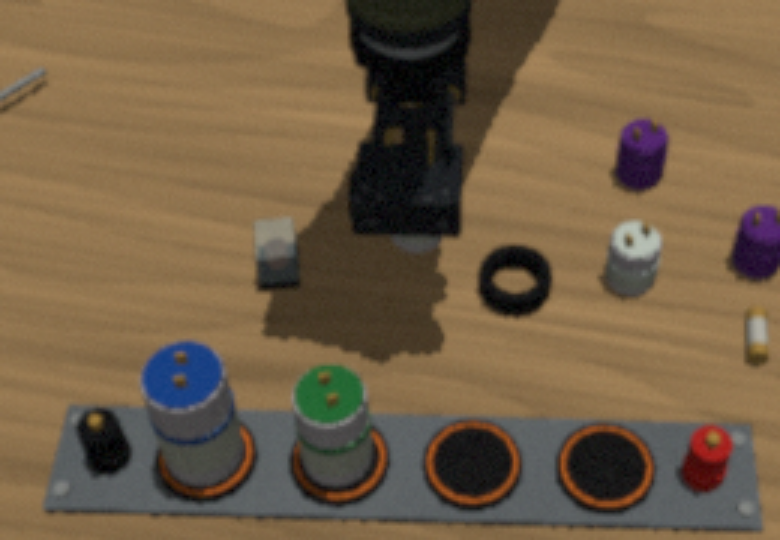

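Yellow is held, but j6 hit its lower stop, so the grip is on its top 19 mm. Pad level for this grip is TCP z ≈ 0.076. Lift carefully.

>>> jog_arm(increments="0 0 0 0 0 -5 34; 0 0 0 0 0 -15 34; 0 0 0 0 0 -20 34; 0 0 0 0 0 0 34; 0 0 0 0 0 0 34")

```text
clock: 17.4
tool_pos: [0.4334, -0.0774, 0.1038]
ee_rot: [[-0.16, 0.987, -0.011], [0.987, 0.16, 0.0], [0.002, -0.01, -1.0]]
force: [0.0, -0.4, -2.1]
grip_width: 0.446
```

```bash
python3 plan.py .6172 0 .105 6
```

```text
17.4 [ 0.4334 -0.0774  0.1038] [[-0.16, 0.987, -0.011], [0.987, 0.16, 0.0], [0.002, -0.01, -1.0]] [ 0.  -0.4 -2.1] 0.4462695824082309 [ 0.12  0.78 -0.08  2.23  0.39  0.16 -0.16]
[-0.002 -0.     0.   ] [ 7.8 32.3 -0.5]
[-0.002 -0.     0.   ] [ 7.8 32.3 -0.5]
[-0.002 -0.     0.   ] [ 7.9 32.3 -0.4]
[-0.002 -0.     0.   ] [ 7.9 32.3 -0.4]
[-0.002 -0.     0.   ] [ 7.9 32.3 -0.3]
[-0.002 -0.     0.   ] [ 7.9 32.3 -0.2]
```

>>> jog_arm(increments="0 0 0 6 25 -1 34; 0 0 0 9 38 -0.4 34; 0 0 0 9 38 -0.4 34; 0 0 0 9 38 -0.4 34; 0 0 0 8 32 -0.4 34")

```text
clock: 18.02
tool_pos: [0.5964, -0.0089, 0.1038]
ee_rot: [[-0.16, 0.987, -0.012], [0.987, 0.16, 0.0], [0.002, -0.012, -1.0]]
force: [0.7, -0.6, -2.1]
grip_width: 0.447
```

>>> jog_arm(increments="0 0 0 6.2 23 -0.2 34; 0 0 0 0 0 0 34; 0 0 0 0 0 0 34; 0 0 0 0 0 0 34")

```text
clock: 18.52
tool_pos: [0.616, -0.0008, 0.1046]
ee_rot: [[-0.159, 0.987, -0.013], [0.987, 0.159, -0.001], [0.001, -0.013, -1.0]]
force: [-0.2, 0.1, -1.3]
grip_width: 0.446
```

```bash
python3 plan.py .6172 0 .078 1
```

```text
18.525 [ 0.616  -0.0008  0.1046] [[-0.159, 0.987, -0.013], [0.987, 0.159, -0.001], [0.001, -0.013, -1.0]] [-0.2  0.1 -1.3] 0.44588772788427494 [ 0.04  0.9  -0.2   1.7   0.29  0.59 -0.17]
[-0.013 -0.001  0.   ] [ 0.5  1.7 26.6]
```

>>> jog_arm(increments="0 0 0 0.5 1.7 10 34; 0 0 0 0 0 10 34; 0 0 0 0 0 5 34; 0 0 0 0 0 0 34; 0 0 0 0 0 0 34")

```text
clock: 19.15
tool_pos: [0.6189, 0.001, 0.0801]
ee_rot: [[-0.16, 0.987, -0.01], [0.987, 0.16, 0.0], [0.002, -0.01, -1.0]]
force: [0.9, -0.7, -1.0]
grip_width: 0.446
```

```bash
python3 - <<'E'
from m import *
st()
P,im,d=grab('scene'); save(cv2.resize(im[160:340,120:380],None,fx=3,fy=3),'y2.png')
E
```

```text
19.15 [0.6189 0.001  0.0801] [[-0.16, 0.987, -0.01], [0.987, 0.16, 0.0], [0.002, -0.01, -1.0]] [ 0.9 -0.7 -1. ] 0.4459078960424704 [ 0.03  0.94 -0.19  1.69  0.3   0.55 -0.18]
```

View pics/y2.png

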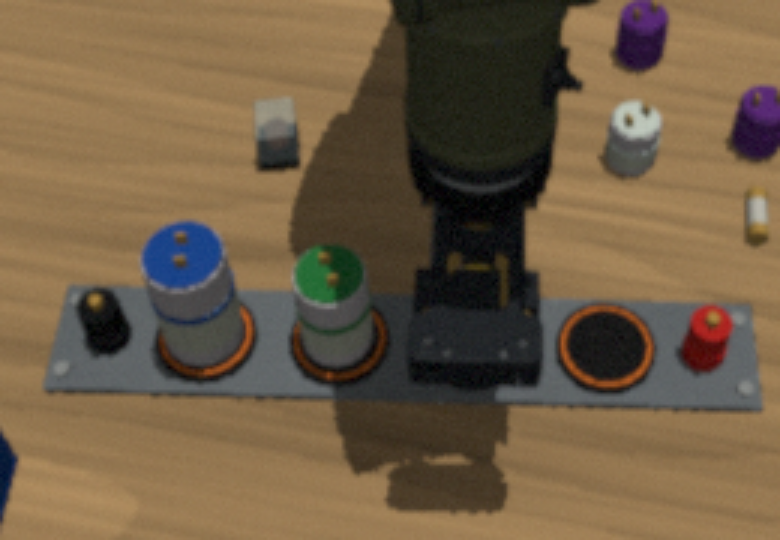

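>>> jog_arm(increments="0 0 0 -1 -1.6 1.5 34; 0 0 0 0 0 1 34; 0 0 0 0 0 0.8 34; 0 0 0 0 0 0 34; 0 0 0 0 0 0 34")

```text
clock: 19.82
tool_pos: [0.6173, -0.0003, 0.0767]
ee_rot: [[-0.16, 0.987, -0.01], [0.987, 0.16, 0.0], [0.002, -0.01, -1.0]]
force: [0.3, -0.0, -1.5]
grip_width: 0.444
```

>>> jog_arm(increments="0 0 0 0 0 0.6 34; 0 0 0 0 0 0 34; 0 0 0 0 0 0.5 34; 0 0 0 0 0 0 34; 0 0 0 0 0 0 34")

```text
clock: 20.45
tool_pos: [0.6173, -0.0003, 0.0763]
ee_rot: [[-0.16, 0.987, -0.01], [0.987, 0.16, 0.0], [0.002, -0.01, -1.0]]
force: [-2.1, -0.1, 5.0]
grip_width: 0.444
```

Contact (force now up). Release slowly.

>>> jog_arm(increments="0 0 0 0 0 0 44; 0 0 0 0 0 0 60; 0 0 0 0 0 0 88; 0 0 0 0 0 0 88; 0 0 0 0 0 0 88")

```text
clock: 21.08
tool_pos: [0.6173, -0.0003, 0.0756]
ee_rot: [[-0.16, 0.987, -0.011], [0.987, 0.16, 0.0], [0.002, -0.01, -1.0]]
force: [0.7, -0.2, 0.3]
grip_width: 0.928
```

>>> jog_arm(increments="0 0 0 0 0 -20 88; 0 0 0 0 0 -40 88; 0 0 0 0 0 -40 88; 0 0 0 0 0 -25 88; 0 0 0 0 0 0 88")

```text
clock: 21.7
tool_pos: [0.6202, -0.0002, 0.2039]
ee_rot: [[-0.159, 0.987, -0.005], [0.987, 0.159, 0.001], [0.001, -0.004, -1.0]]
force: [-0.3, -0.1, -0.2]
grip_width: 0.999
```

```bash
python3 plan.py .441 .0813 .20 5
```

```text
21.7 [ 6.202e-01 -2.000e-04  2.039e-01] [[-0.159, 0.987, -0.005], [0.987, 0.159, 0.001], [0.001, -0.004, -1.0]] [-0.3 -0.1 -0.2] 0.9990002535814142 [ 0.06  0.76 -0.25  1.63  0.24  0.78 -0.13]
[-0.001 -0.     0.   ] [ 21.8 -32.8   1. ]
[-0.001 -0.     0.   ] [ 21.8 -32.8   0.9]
[-0.001 -0.     0.   ] [ 21.8 -32.8   0.9]
[-0.001 -0.     0.   ] [ 21.8 -32.8   0.8]
[-0.001 -0.     0.   ] [ 21.8 -32.8   0.8]
```

```bash
cat > plan.py <<'E'
import sys
from h import *
from scipy.spatial.transform import Rotation as R
# usage: plan.py x y z n [yaw of tool y, deg] [tilt of fingers towards base]
a=[float(v) for v in sys.argv[1:]]; t=np.array(a[:3]); n=int(a[3]); yaw=np.radians(a[4] if len(a)>4 else 9.14); th=a[5] if len(a)>5 else 0
e=np.array([.983,.181,0])
z=np.array([0,0,-1])*np.cos(th)-e*np.sin(th); y=np.array([np.cos(yaw),np.sin(yaw),0]); y-=z*(y@z); y/=np.linalg.norm(y)
RT=np.column_stack([np.cross(y,z),y,z])
S=st(); p=np.array(S['tool_pos']); R0=np.array(S['ee_rot'])
w=R.from_matrix(R0.T@RT).as_rotvec()/n; Rr=R0.copy()
for i in range(n):
    print(np.round(w,3),np.round(Rr.T@(t-p)*1000/n,1)); Rr=Rr@R.from_rotvec(w).as_matrix()
E
python3 plan.py .4425 .0816 .15 10 100.4 .25; python3 - <<'E'
from m import *
P,im,d=grab('top'); X=cloud(P,d)
print('yellow',top(X,im,.6172,0,.070,.02));print('white',top(X,im,*GUESS['white']))
E
```

```text
21.7 [ 6.202e-01 -2.000e-04  2.039e-01] [[-0.159, 0.987, -0.005], [0.987, 0.159, 0.001], [0.001, -0.004, -1.0]] [-0.3 -0.1 -0.2] 0.9990002535814142 [ 0.06  0.76 -0.25  1.63  0.24  0.78 -0.13]
[ 0.02   0.019 -0.158] [ 10.9 -16.2   5.5]
[ 0.02   0.019 -0.158] [ 13.2 -14.2   6. ]
[ 0.02   0.019 -0.158] [ 15.1 -11.8   6.5]
[ 0.02   0.019 -0.158] [16.7 -9.2  7. ]
[ 0.02   0.019 -0.158] [17.8 -6.3  7.5]
[ 0.02   0.019 -0.158] [18.4 -3.3  8. ]
[ 0.02   0.019 -0.158] [18.5 -0.2  8.3]
[ 0.02   0.019 -0.158] [18.1  2.9  8.7]
[ 0.02   0.019 -0.158] [17.3  5.9  8.9]
[ 0.02   0.019 -0.158] [15.9  8.7  9.1]
yellow None
white [  0.4406   0.0817   0.0178   0.0429   0.4406   0.0825 223.    ]
```

>>> jog_arm(increments="0.02 0.019 -0.158 10.9 -16.2 5.5 60; 0.02 0.019 -0.158 13.2 -14.2 6 60; 0.02 0.019 -0.158 15.1 -11.8 6.5 60; 0.02 0.019 -0.158 16.7 -9.2 7 60; 0.02 0.019 -0.158 17.8 -6.3 7.5 60")

```text
clock: 22.38
tool_pos: [0.528, 0.0404, 0.1731]
ee_rot: [[-0.807, 0.572, -0.145], [0.575, 0.818, 0.027], [0.134, -0.061, -0.989]]
force: [0.1, -0.4, 0.3]
grip_width: 0.682
```

>>> jog_arm(increments="0.02 0.019 -0.158 18.4 -3.3 8 60; 0.02 0.019 -0.158 18.5 -0.2 8.3 60; 0.02 0.019 -0.158 18.1 2.9 8.7 60; 0.02 0.019 -0.158 17.3 5.9 8.9 60; 0.02 0.019 -0.158 15.9 8.7 9.1 60")

```text
clock: 23.0
tool_pos: [0.4392, 0.0814, 0.147]
ee_rot: [[-0.95, -0.183, -0.253], [-0.177, 0.983, -0.048], [0.258, -0.001, -0.966]]
force: [-0.4, -0.2, 0.3]
grip_width: 0.683
```

```bash
python3 plan.py .4425 .0816 .0388 4 100.4 .25; python3 - <<'E'
from m import *
P,im,d=grab('top'); X=cloud(P,d)
print('yellow',top(X,im,.6172,0,.070,.02));print('white',top(X,im,*GUESS['white']))
P,im,d=grab('scene'); X=cloud(P,d)
print('yellow',top(X,im,.6172,0,.070,.02))
E
```

```text
23.0 [0.4392 0.0814 0.147 ] [[-0.95, -0.183, -0.253], [-0.177, 0.983, -0.048], [0.258, -0.001, -0.966]] [-0.4 -0.2  0.3] 0.6834752802506858 [ 0.13  0.84 -0.69  1.96  0.6   0.85  0.83]
[-0.    -0.003  0.001] [-7.8 -0.1 25.9]
[-0.    -0.003  0.001] [-7.7 -0.1 25.9]
[-0.    -0.003  0.001] [-7.6 -0.1 26. ]
[-0.    -0.003  0.001] [-7.5 -0.1 26. ]
yellow [  0.6199  -0.0004   0.0189   0.0713   0.6239  -0.0001 129.    ]
white [ 0.4383  0.081   0.0165  0.0427  0.4314  0.0798 66.    ]
yellow [  0.616    0.0001   0.0202   0.0709   0.6182   0.0001 325.    ]
```

>>> jog_arm(increments="0 -0.006 0 -7.6 0 26 60; 0 -0.006 0 -7.6 0 26 60; 0 0 0 -7.6 0 26 60; 0 0 0 -4 0 14 60; 0 0 0 0 0 0 60")

```text
clock: 23.72
tool_pos: [0.4434, 0.0815, 0.0515]
ee_rot: [[-0.954, -0.176, -0.241], [-0.17, 0.984, -0.046], [0.245, -0.003, -0.97]]
force: [-0.3, -0.4, 0.9]
grip_width: 0.681
```

```bash
python3 plan.py .4425 .0816 .0388 1 100.4 .25; python3 - <<'E'
from m import *
P,im,d=grab('scene'); save(cv2.resize(im[120:300,200:460],None,fx=3,fy=3),'w1.png')
E
```

```text
23.725 [0.4434 0.0815 0.0515] [[-0.954, -0.176, -0.241], [-0.17, 0.984, -0.046], [0.245, -0.003, -0.97]] [-0.3 -0.4  0.9] 0.6806303854490395 [ 0.06  0.99 -0.57  1.99  0.75  0.66  0.72]
[-0.001  0.002 -0.005] [-2.3  0.3 12.5]
```

View pics/w1.png

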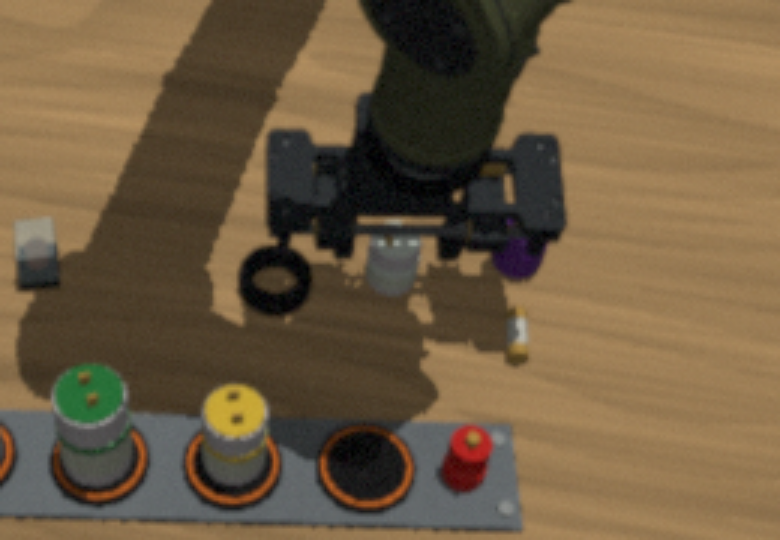

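>>> jog_arm(increments="0 0 0 -2 0 5 60; 0 0 0 0 0 4 60; 0 0 0 0 0 0 60; 0 0 0 0 0 0 30; 0 0 0 0 0 0 30")

```text
clock: 24.4
tool_pos: [0.4434, 0.0819, 0.0431]
ee_rot: [[-0.955, -0.178, -0.239], [-0.172, 0.984, -0.045], [0.243, -0.002, -0.97]]
force: [0.1, 0.3, 0.1]
grip_width: 0.481
```

>>> jog_arm(increments="0 0 0 0 0 0 30; 0 0 0 0 0 0 30; 0 0 0 0 0 0 30")

```text
clock: 24.78
tool_pos: [0.4434, 0.0818, 0.0431]
ee_rot: [[-0.955, -0.178, -0.239], [-0.172, 0.984, -0.045], [0.244, -0.002, -0.97]]
force: [-0.4, 1.1, 2.1]
grip_width: 0.401
```

```bash
python3 plan.py .4425 .0816 .085 1 100.4 .25
```

```text
24.775 [0.4434 0.0818 0.0431] [[-0.955, -0.178, -0.239], [-0.172, 0.984, -0.045], [0.244, -0.002, -0.97]] [-0.4  1.1  2.1] 0.40075108612637045 [ 0.06  1.01 -0.56  1.99  0.77  0.64  0.71]
[-0.001  0.004 -0.003] [ 11.1  -0.2 -40.5]
```

>>> jog_arm(increments="0 0 0 1.2 0 -5 30; 0 0 0 4 0 -16 30; 0 0 0 5 0 -20 30; 0 0 0 5 0 -20 30; 0 0 0 0 0 0 30")

```text
clock: 25.4
tool_pos: [0.4444, 0.0824, 0.1078]
ee_rot: [[-0.955, -0.178, -0.236], [-0.172, 0.984, -0.044], [0.24, -0.001, -0.971]]
force: [-0.0, -0.1, -1.0]
grip_width: 0.4
```

```bash
cat > spin.py <<'E'
import sys
from h import *
from scipy.spatial.transform import Rotation as R
a=[float(v) for v in sys.argv[1:]]; t=np.array(a[:3]); n=int(a[3])
S=st(); p=np.array(S['tool_pos']); R0=np.array(S['ee_rot'])
y=R0[:,1]; ang=np.radians(a[4])-np.arctan2(y[1],y[0]); Rr=R0.copy()
for i in range(n):
    print(np.round(R0.T@[0,0,ang/n],3),np.round(Rr.T@(t-p)*1000/n,1)); Rr=R.from_rotvec([0,0,ang/n]).as_matrix()@Rr
E
python3 spin.py .6037 .0839 .115 10 9.14
```

```text
25.4 [0.4444 0.0824 0.1078] [[-0.955, -0.178, -0.236], [-0.172, 0.984, -0.044], [0.24, -0.001, -0.971]] [-0.  -0.1 -1. ] 0.39996649010880564 [ 0.1   0.9  -0.64  1.98  0.67  0.76  0.78]
[-0.038  0.     0.154] [-15.1  -2.7  -4.5]
[-0.038  0.     0.154] [-15.3  -0.2  -4.5]
[-0.038  0.     0.154] [-15.1   2.4  -4.5]
[-0.038  0.     0.154] [-14.6   4.8  -4.4]
[-0.038  0.     0.154] [-13.6   7.2  -4.1]
[-0.038  0.     0.154] [-12.4   9.3  -3.8]
[-0.038  0.     0.154] [-10.8  11.3  -3.4]
[-0.038  0.     0.154] [-8.9 12.9 -3. ]
[-0.038  0.     0.154] [-6.8 14.2 -2.4]
[-0.038  0.     0.154] [-4.5 15.2 -1.9]
```

>>> jog_arm(increments="-0.038 0 0.154 -15.1 -2.7 -4.5 30; -0.038 0 0.154 -15.3 -0.2 -4.5 30; -0.038 0 0.154 -15.1 2.4 -4.5 30; -0.038 0 0.154 -14.6 4.8 -4.4 30; -0.038 0 0.154 -13.6 7.2 -4.1 30")

```text
clock: 26.02
tool_pos: [0.5234, 0.0825, 0.1089]
ee_rot: [[-0.789, 0.581, -0.199], [0.564, 0.814, 0.136], [0.242, -0.005, -0.97]]
force: [0.3, 0.2, -1.3]
grip_width: 0.4
```

>>> jog_arm(increments="-0.038 0 0.154 -12.4 9.3 -3.8 30; -0.038 0 0.154 -10.8 11.3 -3.4 30; -0.038 0 0.154 -8.9 12.9 -3 30; -0.038 0 0.154 -6.8 14.2 -2.4 30; -0.038 0 0.154 -4.5 15.2 -1.9 30")

```text
clock: 26.65
tool_pos: [0.6029, 0.0834, 0.1121]
ee_rot: [[-0.152, 0.988, -0.043], [0.959, 0.157, 0.234], [0.238, -0.005, -0.971]]
force: [1.2, 0.4, -1.1]
grip_width: 0.399
```

>>> jog_arm(increments="0 0 0 0 0 0 30; 0 0 0 0 0 0 30")

```text
clock: 26.9
tool_pos: [0.6019, 0.0839, 0.1123]
ee_rot: [[-0.16, 0.986, -0.045], [0.958, 0.166, 0.234], [0.238, -0.006, -0.971]]
force: [-0.9, 0.2, -1.7]
grip_width: 0.401
```

```bash
python3 spin.py .6037 .0839 .075 1 9.14; python3 - <<'E'
from m import *
P,im,d=grab('scene'); X=cloud(P,d); save(cv2.resize(im[160:340,220:480],None,fx=3,fy=3),'w2.png')
E
```

```text
26.9 [0.6019 0.0839 0.1123] [[-0.16, 0.986, -0.045], [0.958, 0.166, 0.234], [0.238, -0.006, -0.971]] [-0.9  0.2 -1.7] 0.40096765681673313 [ 0.12  0.91 -0.38  1.7   0.11  0.58 -0.06]
[-0.002  0.     0.007] [-9.1  2.  36.1]
```

View pics/w2.png

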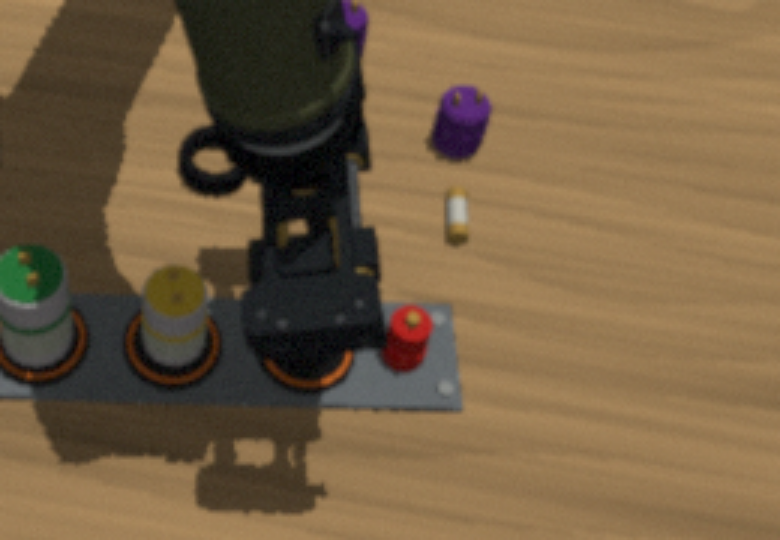

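>>> jog_arm(increments="0 0 0.007 -4.5 2 15 30; 0 0 0 -4.5 0 15 30; 0 0 0 -3.5 0 12 30; 0 0 0 -2.4 0 8 30; 0 0 0 0 0 0 30")

```text
clock: 27.58
tool_pos: [0.6045, 0.0814, 0.0596]
ee_rot: [[-0.15, 0.988, -0.044], [0.96, 0.156, 0.234], [0.238, -0.007, -0.971]]
force: [-0.3, 0.1, -1.0]
grip_width: 0.401
```

>>> jog_arm(increments="0 0 0 0 0 0 30; 0 0 0 0 0 0 30")

```text
clock: 27.82
tool_pos: [0.6054, 0.0816, 0.061]
ee_rot: [[-0.15, 0.988, -0.042], [0.96, 0.156, 0.234], [0.238, -0.005, -0.971]]
force: [-0.1, 0.4, -1.3]
grip_width: 0.402
```

```bash
python3 spin.py .604 .0818 .0551 1 9.14; python3 - <<'E'
from m import *
P,im,d=grab('scene'); X=cloud(P,d); save(cv2.resize(im[200:340,250:450],None,fx=4,fy=4),'w3.png')
E
```

```text
27.825 [0.6054 0.0816 0.061 ] [[-0.15, 0.988, -0.042], [0.96, 0.156, 0.234], [0.238, -0.005, -0.971]] [-0.1  0.4 -1.3] 0.4019158876569568 [ 0.11  0.99 -0.36  1.7   0.13  0.5  -0.06]
[ 0.001 -0.    -0.003] [-1.  -1.3  5.9]
```

View pics/w3.png

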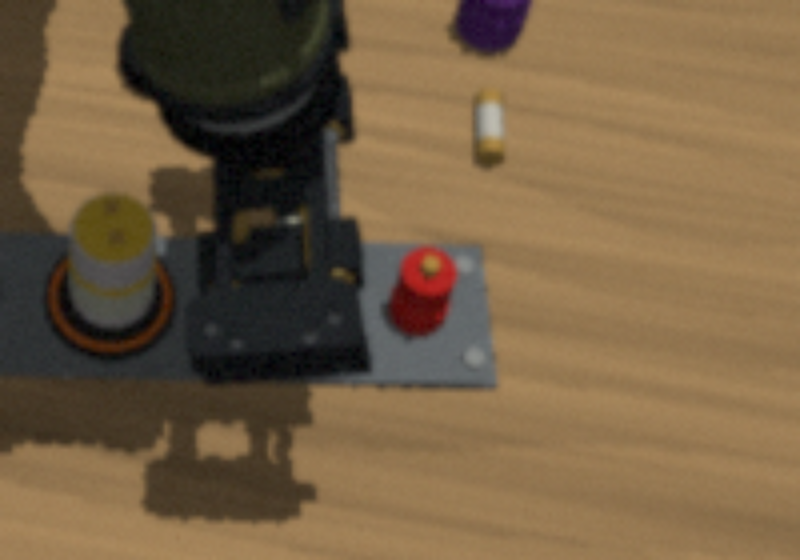

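Clear of yellow and the post. Final lowering in small steps.

>>> jog_arm(increments="0 0 0 -0.6 -1.2 2.5 30; 0 0 0 -0.3 0 1.2 30; 0 0 0 0 0 0.8 30; 0 0 0 0 0 0 30; 0 0 0 0 0 0 30")

```text
clock: 28.5
tool_pos: [0.6038, 0.0815, 0.0559]
ee_rot: [[-0.15, 0.988, -0.043], [0.96, 0.156, 0.234], [0.238, -0.006, -0.971]]
force: [-0.8, 0.5, -0.8]
grip_width: 0.401
```

>>> jog_arm(increments="0 0 0 0 0 0 30; 0 0 0 -0.1 0 0.6 30; 0 0 0 0 0 0 30; 0 0 0 0 0 0 30")

```text
clock: 29.0
tool_pos: [0.6037, 0.0816, 0.0553]
ee_rot: [[-0.15, 0.988, -0.043], [0.96, 0.156, 0.234], [0.238, -0.006, -0.971]]
force: [-0.9, 0.4, -1.1]
grip_width: 0.4
```

>>> jog_arm(increments="0 0 0 -0.1 0 0.6 30; 0 0 0 0 0 0 30; 0 0 0 0 0 0 30")

```text
clock: 29.38
tool_pos: [0.6038, 0.0815, 0.0551]
ee_rot: [[-0.15, 0.988, -0.043], [0.96, 0.156, 0.234], [0.238, -0.006, -0.971]]
force: [-1.4, -1.3, 5.6]
grip_width: 0.399
```

>>> jog_arm(increments="0 0 0 0 0 0 40; 0 0 0 0 0 0 60; 0 0 0 0 0 0 80; 0 0 0 0 0 0 80; 0 0 0 0 0 0 80")

```text
clock: 30.0
tool_pos: [0.6037, 0.0816, 0.0546]
ee_rot: [[-0.15, 0.988, -0.043], [0.96, 0.156, 0.234], [0.238, -0.006, -0.971]]
force: [-0.8, 0.1, 0.4]
grip_width: 0.88
```

>>> jog_arm(increments="0 0 0 5 0 -20 80; 0 0 0 9 0 -37 80; 0 0 0 9 0 -37 80; 0 0 0 9 0 -37 80; 0 0 0 0 0 0 80")

```text
clock: 30.62
tool_pos: [0.6067, 0.0824, 0.194]
ee_rot: [[-0.152, 0.988, -0.035], [0.959, 0.156, 0.235], [0.237, 0.002, -0.971]]
force: [0.3, -0.2, 0.4]
grip_width: 0.907
```

>>> jog_arm(increments="0 0 0 40 -20 0 80; 0 0 0 50 -40 0 80; 0 0 0 50 -45 0 80; 0 0 0 45 -45 0 80; 0 0 0 0 0 0 80")

```text
clock: 31.25
tool_pos: [0.4294, 0.2342, 0.234]
ee_rot: [[-0.159, 0.986, -0.047], [0.958, 0.166, 0.234], [0.238, -0.008, -0.971]]
force: [0.4, -0.0, -0.1]
grip_width: 0.909
```

```bash
python3 - <<'E'
from m import *
st()
T=dict(white=('d',.6037,.0839,.054,.018),yellow=('c',.6172,0,.070,.02),green=('b',.6306,-.084,.086,.0225),blue=('a',.6442,-.168,.102,.025))
for n in ['top','scene']:
    P,im,d=grab(n); X=cloud(P,d)
    for k,g in T.items(): print(n,k,top(X,im,*g[1:]),'pad',g[0])
    if n=='scene': save(cv2.resize(im[160:340,100:420],None,fx=2.4,fy=2.4),'fin.png')
E
```

```text
31.25 [0.4294 0.2342 0.234 ] [[-0.159, 0.986, -0.047], [0.958, 0.166, 0.234], [0.238, -0.008, -0.971]] [ 0.4 -0.  -0.1] 0.9086767139963674 [-0.18  0.58 -0.42  2.05 -0.    0.48 -0.36]
top white [  0.6017   0.084    0.0179   0.0547   0.601    0.0839 232.    ] pad d
top yellow [  0.6148   0.0007   0.0202   0.0708   0.6141   0.0003 304.    ] pad c
top green [  0.6299  -0.0846   0.0229   0.0868   0.6288  -0.0846 395.    ] pad b
top blue [  0.6428  -0.1686   0.0252   0.1028   0.642   -0.1678 513.    ] pad a
scene white [  0.6025   0.0833   0.0185   0.0551   0.6051   0.083  252.    ] pad d
scene yellow [  0.6164  -0.0004   0.0202   0.0709   0.6182   0.0001 324.    ] pad c
scene green [  0.6301  -0.0855   0.0231   0.0868   0.6326  -0.0849 415.    ] pad b
scene blue [  0.644   -0.1689   0.025    0.1027   0.6459  -0.1681 540.    ] pad a
```

View pics/fin.png

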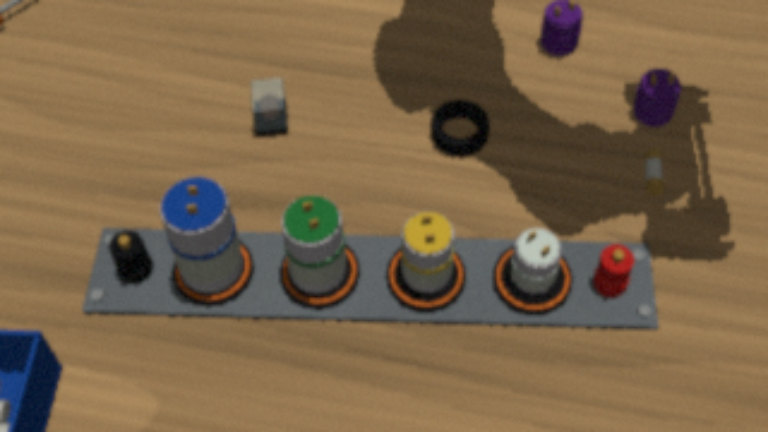

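All four stand upright and centred: blue, green, yellow and white from the black post to the red one, with the arm clear.

```bash
python3 -c "
from cell import ticket; print(ticket.close_job())"
```

```text
the job is handed in; nothing more can be done
None
```

The four capacitors are standing on the rail in order from the red post: white on pad d, yellow on c, green on b and blue on a. The job is handed in at about 31 s of the 96 s allowed; no verdict was reported.

**Last checks:** Both fixed cameras put every axis within about 3 mm of its pad's centre. Tops were at can height plus 12 mm, to about 1 mm. In the last picture all four stood upright and the arm was well clear. I did not measure tilt or speed as numbers.

**What did not go to plan:**
- **Yellow:** joint 6 reached its lower stop at 0.04 rad, so I gripped yellow higher than planned, on its top 19 mm.
- **White:** to avoid the same stop, I picked it up with the gripper tilted about 0.25 rad and kept that tilt to the pad.

The two cameras disagreed by 1–2 mm, within the stated calibration error.

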